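# Sort the watch heads for the polisher by case metal

### The job

Sort the five strapless watches for polishing by the metal of their cases: the two gold-coloured ones into the tray with red felt, the two steel ones into the tray with blue felt, and the black-coated one into the tray with yellow felt. Lay each flat, dial up, in a bay of its own so that no cases rub, setting it down rather than dropping it. Leave the eye loupe and the domed parts dish where they stand.

Things in the scene. Friction and masses are not known exactly. Their poses are not given: they have to be found in the camera images.
- gold_round_center (a point): strapless wristwatch, gold-coloured round case, white dial. Case 40 mm across, 12 mm thick; flat upright lug ends 28 mm wide at x = +-23 mm (46 apart, 0.5 to 9 mm up) are the natural grip. Point on its axis, 6 mm above its underside (half-way up); x to 12 o'clock, z up out of the dial, crown out 4 mm at -y. About 90 g. Starts dial up on the white sheet
- gold_rect_center (a point): strapless wristwatch, gold-coloured rectangular case, white dial. 46 (x) by 30 mm (y), 11 mm thick, sides upright to 9.5 mm up; the flat ends at x = +-23 mm are the natural grip. Point at its middle, 5.6 mm above its underside; x to 12 o'clock, z up out of the dial, crown out 3.5 mm at -y. About 60 g. Starts dial up on the white sheet
- steel_blue_center (a point): strapless wristwatch, steel round case, blue dial. Case 40 mm across, 12 mm thick; flat upright lug ends 28 mm wide at x = +-23 mm (46 apart, 0.5 to 9 mm up) are the natural grip. Point on its axis, 6 mm above its underside (half-way up); x to 12 o'clock, z up out of the dial, crown out 4 mm at -y. About 90 g. Starts dial up on the white sheet
- steel_white_center (a point): strapless wristwatch, steel round case, white dial with three small dark sub-dials. Case 40 mm across, 12 mm thick; flat upright lug ends 28 mm wide at x = +-23 mm (46 apart, 0.5 to 9 mm up) are the natural grip. Point on its axis, 6 mm above its underside (half-way up); x to 12 o'clock, z up out of the dial, crown out 4 mm at -y. About 90 g. Starts dial up on the white sheet
- black_round_center (a point): strapless wristwatch, black-coated round case, black dial and orange hands and marks. Case 40 mm across, 12 mm thick; flat upright lug ends 28 mm wide at x = +-23 mm (46 apart, 0.5 to 9 mm up) are the natural grip. Point on its axis, 6 mm above its underside (half-way up); x to 12 o'clock, z up out of the dial, crown out 4 mm at -y. About 90 g. Starts dial up on the white sheet
- tray_red: fixed wooden tray, red felt. Origin: centre of underside, z up. Outside 116 (x) by 156 (y), 14 mm high, walls 5 mm; felt 4 mm above the bench. A divider along x at y = 0, 5 mm thick, 12 mm high, makes two bays, each 106 (x) by 70 mm (y) inside, centred at x = 0, y = +37.75 and -37.75 mm
- tray_blue: fixed wooden tray, blue felt. Origin: centre of underside, z up. Outside 116 (x) by 156 (y), 14 mm high, walls 5 mm; felt 4 mm above the bench. A divider along x at y = 0, 5 mm thick, 12 mm high, makes two bays, each 106 (x) by 70 mm (y) inside, centred at x = 0, y = +37.75 and -37.75 mm
- tray_yellow: fixed wooden tray, yellow felt. Origin: centre of underside, z up. Outside 116 (x) by 156 (y), 14 mm high, walls 5 mm; felt 4 mm above the bench. A divider along x at y = 0, 5 mm thick, 12 mm high, makes two bays, each 106 (x) by 70 mm (y) inside, centred at x = 0, y = +37.75 and -37.75 mm
- dome_center (a point): bystander, to be left alone: a loose round parts dish, black base 90 mm across with a clear domed cover and a blue knob, 57 mm high, with an opened movement inside. The point is on its axis, 28 mm above the bench
- loupe_center (a point): bystander, to be left alone: a black watchmaker's eye loupe standing on its narrow end among the watches, 37 mm across at the top, 30 mm high, loose. The point is on its axis, 15 mm above the bench

How it is judged:
By the outcome, as a careful person would: the job done as asked, in the order asked, and still so for the second after the job is handed in, with the robot touching nothing.
It also fails if it takes over 106 s, if anything falls off the work surface, if the arm or the gripper's body presses on something with over 40 N, if the wrist force passes 120 N, or if a joint passes its speed limit or range.

### The arm

A 6-joint arm with a two-finger parallel gripper is mounted at the origin on the work surface. World frame = base frame: x ahead of the robot, y to its left, z up, the work surface at z = 0. Lengths are in mm, angles in degrees, forces in N, time in s.
With the tool pointing down it reaches from about 325 to 775 mm from the base axis. Payload 9.3 kg.
Tool frame: the origin (TCP) lies midway between the tips of the shut fingers; the grasp point (between the pads) lies 19 mm behind it; z points along the fingers, y is the direction in which the jaws open and shut (so a half turn about z gives the same grasp; the last joint's range is limited). The gripper opens to 85 mm and grips with 20 to 120 N. Pads are 22 mm wide; open, the fingers measure 114 mm over their backs; the gripper's body (76 mm by 85 mm) begins 54 mm behind the grasp point. The pads swing forward as they close: fully open they stand 13 mm farther back than shut.
Start: joints at [-79.561, 14.817, 1.232, 76.415, 0, 81.257], TCP at [180.712, -519.461, 231.279] pointing down, gripper open.
Joint ranges: [-174.27, 174.27], [-52.1, 104.24], [-59.71, 78.15], [-110.17, 111.67], [-87.03, 83.33], [-180, 180]. Speed limits (degrees/s): [127.2, 127.2, 159.86, 180, 180, 180].

### API

Orientations are given as [roll, pitch, yaw] about the fixed x, y, z axes, in that order (R = Rz(yaw) Ry(pitch) Rx(roll)).
In Python, from station import arm, cams gives the robot as it stands. The module is installed in compiled form; this text tells all that it offers.
- The arm moves only by the tool drive_tool, never from a script. Its argument "moves" is a list of rows, each an object of numbers: "fingers": the gripper's target within -1 to 1 (fully open at 1, half-way at 0, shut at -1); "tx", "ty", "tz": the shift along the tool's x, y, z in cm; "wx", "wy", "wz": the turn, a rotation vector about the tool's x, y, z in rad. In form: [{"fingers": .., "tx": .., "ty": .., "tz": .., "wx": .., "wy": .., "wz": ..}, ...]. A call has exactly 8 rows; each row is the pose to reach, as a shift and turn from the pose commanded when the call began, along the tool's axes at that moment; what a row does not reach only later rows make up. A row lasts 1/12 s, in which the tool goes at most 41.7 mm and 7.16 degrees, less where a joint would pass 70% of its speed; a pose out of reach is approached as far as the arm can. A call with a gripper value outside its range is refused whole. The fingers move at their own pace and stop on an object; "newtons" is the grip in N (left out, the last holds). Time passes only in rows, so rows that repeat a pose let the fingers close, or fill a call up. It gives the time, the measured TCP pose, the force and the opening at its end, in the units of the state.
- arm.read_state(): the state, without advancing time (a new reading comes with each control period).
- cams.snapshot(name): name is "scene" or "top" or "wrist"; returns a dict with "image" (480x640x3 uint8, red, green, blue), "fx", "fy", "cx", "cy" (pixels), "world_from_camera" (4x4, takes a point from camera to world coordinates); the wrist camera has in their place "tool_from_camera" (4x4, takes a point from camera to tool coordinates, whose origin is the TCP and whose axes are the flange's). Camera axes: x right, y down, z forward; pixel columns grow to the right and rows downward; lengths in mm; the calibration is good to about 2 mm. The wrist camera is an equidistant fisheye: a pixel r from the principal point sees the ray r / f radians off the axis. A picture is of the moment at which its call begins: read the wrist's pose just before it. There is no depth.
- arm.finish_job(): hands the job in, once; it reports no verdict.
Trained networks look in the newest picture that a camera, given by its name, has taken for a name from the list of things; names that differ only in an ending like _2 or _b are one class to them, and where a whole thing is asked for, a point or a joint stands for the part that bears it (a point fixed in the world has none). Each returns a list of dicts, best first, with "confidence" (0 to 1); they miss things now and then, are a little off and sometimes report something else, mostly with a low value. They report only what shows in the picture. A call takes as long as a camera call.
- cams.search_frame(camera, thing): "box" ([centre column, centre row, width, height] in pixels, round what is visible of it).
The state is a dict: "clock": time; "q": joint angles; "dq": joint speeds; "joint_torque": joint torques, N m; "tool_pos": TCP position; "ee_rot": TCP orientation; "wrist_force": force on the tool from outside, world axes, zero at the start; "torque": the same for the moment, N m; "finger_gap": opening from 0.0 (shut) to 1.0 (fully open).
Only numpy, scipy, OpenCV 4.12 (cv2) and the standard library are available. Lean on these libraries where they do the work, as an engineer would, in place of code of your own. Each camera call takes 0.05 s, during which the arm holds its last target. There are 200 camera calls.

## Working session

There is one attempt and no reset: what is moved stays moved. The work goes in short steps, Python scripts to look and compute and a tool call to move; the robot and the scene stay as the last step left them, time stands still between calls to the robot, and variables do not carry over. Pictures are saved under pics/ and viewed, about 12 in all and at most 16, crops included, and the job is handed in when it is done.

Besides the shell and the picture viewer there is one more tool, called after "Request:" as name(argument=value, ...) on one line, values as JSON. drive_tool: Moves the arm, as the interface text tells. Its arguments: {"type":"object","properties":{"moves":{"type":"array","items":{"type":"object","properties":{"fingers":{"type":"number"},"tx":{"type":"number"},"ty":{"type":"number"},"tz":{"type":"number"},"wx":{"type":"number"},"wy":{"type":"number"},"wz":{"type":"number"}}}},"newtons":{"type":"number"}},"required":["moves"]}

```bash
mkdir -p pics
cat > h.py <<'E'
import numpy as np,cv2
from station import arm,cams
T=['gold_round_center','gold_rect_center','steel_blue_center','steel_white_center','black_round_center','dome_center','loupe_center','tray_red','tray_blue','tray_yellow']
def ray(s,u,v,z):
    d=np.array([(u-s['cx'])/s['fx'],(v-s['cy'])/s['fy'],1]);M=s['world_from_camera']
    M=np.array(M);d=M[:3,:3]@d;o=M[:3,3];return o+d*(z-o[2])/d[2]
E
python3 - <<'E'
from h import *
st=arm.read_state();print(st)
for c in ['top','scene']:
    s=cams.snapshot(c);cv2.imwrite(f'pics/{c}0.png',s['image'][:,:,::-1])
    print(c,s['fx'],np.round(s['world_from_camera'],2).tolist())
    for t in T:
        z={'d':28,'l':15,'t':7}.get(t[0],6)
        for r in cams.search_frame(c,t)[:2]:
            b=r['box'];print(t,round(r['confidence'],2),np.round(b),np.round(ray(s,b[0],b[1],z)))
E
```

```text
{'clock': 0.0, 'q': array([-7.95590206e+01,  1.48490867e+01,  1.18813511e+00,  7.64154293e+01,
        1.06937277e-03,  8.12562972e+01]), 'dq': array([-0.00932769,  0.09002992, -0.02078638, -0.00689119, -0.05858971,
       -0.01963892]), 'joint_torque': array([ 3.19833343e-04, -5.55644310e+01,  3.44523168e+01,  1.39990076e-02,
       -2.67918858e-04,  7.36961084e-06]), 'tool_pos': array([ 180.68138911, -519.16372081,  230.6709023 ]), 'ee_rot': array([-1.79924669e+02, -1.26679562e-02,  1.91846731e+01]), 'wrist_force': array([-5.69293686e-04, -1.11775829e+00, -9.12584789e-02]), 'torque': array([-0.03946109, -0.00963579,  0.05629617]), 'finger_gap': 1.0025534593085665}
top 625.1671058339916 [[0.02, -1.0, 0.07, 460.34], [-1.0, -0.02, 0.01, 5.1], [-0.01, -0.07, -1.0, 1077.59], [0.0, 0.0, 0.0, 1.0]]
gold_round_center 0.72 [342. 247.  29.  26.] [521.   9.   6.]
gold_rect_center 0.95 [341. 303.  28.  18.] [426.   8.   6.]
gold_rect_center 0.62 [515. 281.  52.  53.] [ 467. -287.    6.]
steel_blue_center 0.73 [412. 299.  31.  28.] [ 434. -113.    6.]
steel_white_center 0.72 [284. 242.  28.  26
[... 456 characters left out ...]
 -0.54, -0.84, 970.01], [0.0, 0.0, 0.0, 1.0]]
gold_round_center 0.54 [312. 249.  27.  19.] [519.  13.   6.]
gold_rect_center 0.77 [305. 213.  22.  10.] [425.   6.   6.]
steel_blue_center 0.6 [250. 219.  21.  15.] [ 432. -114.    6.]
steel_white_center 0.56 [356. 251.  23.  13.] [533. 106.   6.]
black_round_center 0.57 [245. 249.  30.  19.] [ 509. -127.    6.]
dome_center 0.83 [167. 237.  44.  39.] [ 479. -288.   28.]
loupe_center 0.71 [358. 251.  21.  17.] [540. 108.  15.]
loupe_center 0.56 [354. 209.  16.  17.] [431. 115.  15.]
tray_red 0.82 [241. 314.  81.  65.] [ 658. -140.    7.]
tray_blue 0.76 [387. 306.  92.  76.] [667. 149.   7.]
tray_yellow 0.84 [445. 219.  78.  51.] [469. 313.   7.]
```

Run:
```python
import cv2
a=cv2.imread('pics/top0.png');c=a[110:335,100:560]
cv2.imwrite('pics/t1.png',cv2.resize(a[220:325,250:450],None,fx=4,fy=4,interpolation=2))
cv2.imwrite('pics/t2.png',cv2.resize(a[110:330,100:560],None,fx=1.7,fy=1.7,interpolation=2))
```

```text
(no output)
```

View pics/t1.png

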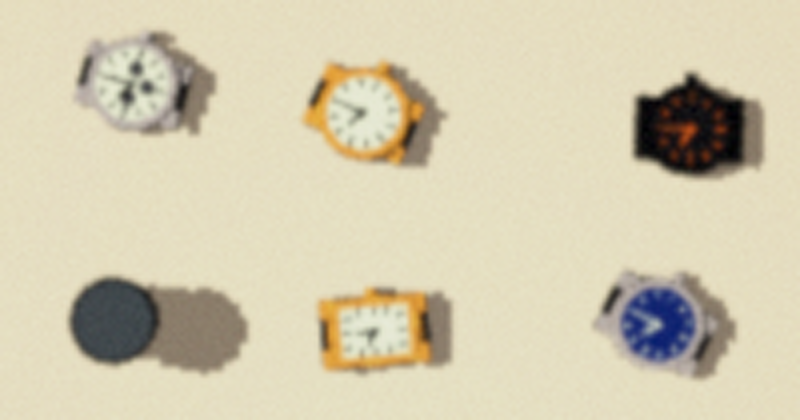

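View pics/t2.png

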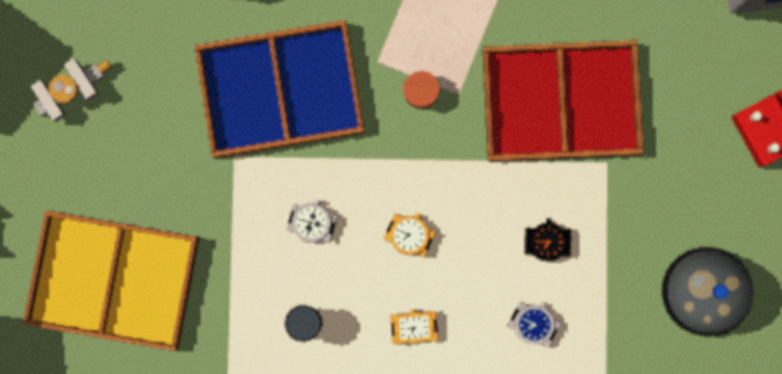

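The top view shows two rows of watches. In the first crop (4×, offset 250,220) the dials sit at steel_white (130,83), gold_round (363,112), black (691,130), gold_rect (375,330) and blue (657,323), with the loupe at (113,320). The detector boxes agree with these. The trays lie behind the sheet and to its left.

```bash
cat >> h.py <<'E'
from scipy.spatial.transform import Rotation as Ro
def go(x,y,z,yaw):
    s=arm.read_state();R=Ro.from_euler('xyz',s['ee_rot'],degrees=True)
    G=Ro.from_euler('xyz',[180,0,yaw],degrees=True)
    d=R.inv().apply(np.array([x,y,z])-s['tool_pos'])/10;w=(R.inv()*G).as_rotvec()
    print('t',np.round(d,2),'w',np.round(w,3),'clk',round(s['clock'],2),'gap',round(s['finger_gap'],3))
E
python3 - <<'E'
from h import *
s=cams.snapshot('top')
P=lambda p,k,o,z:ray(s,o[0]+p[0]/k,o[1]+p[1]/k,z)
L={'gr':((363,112),(318,93),(412,133)),'rect':((375,330),(325,336),(425,325)),'sb':((657,323),(608,300),(705,347)),'sw':((130,83),(85,65),(180,103)),'bk':((691,130),(640,130),(742,130))}
for n,(c,a,b) in L.items():
    A,B=[P(p,4,(250,220),9) for p in (a,b)];d=A-B
    print(n,np.round(P(c,4,(250,220),11),1),'mid',np.round((A+B)/2,1),'len',round(np.hypot(*d[:2])),'yaw',round(90+np.degrees(np.arctan2(d[1],d[0])),1))
C={'red':((485,45),(637,41),(642,153),(490,160)),'blue':((197,46),(345,22),(363,130),(214,157)),'yel':((46,212),(198,237),(180,348),(27,320))}
for n,c in C.items():
    q=np.array([P(p,1.7,(100,110),14) for p in c]);m=q.mean(0)
    u=(q[0]-q[1]+q[3]-q[2])/2;v=(q[0]-q[3]+q[1]-q[2])/2
    ang=np.degrees(np.arctan2(u[1],u[0]))-90;e=u/np.linalg.norm(u)*37.75
    print(n,np.round(m),'len',np.linalg.norm(u).round(),np.linalg.norm(v).round(),'tilt',ang.round(1),np.degrees(np.arctan2(v[1],v[0])).round(1),'bayL',np.round(m+e),'bayR',np.round(m-e))
go(519,9,110,157)
E
```

```text
gr [518.5  10.4  11. ] mid [518.2   9.6   9. ] len 44 yaw 157.8
rect [426.    3.8  11. ] mid [425.7   3.8   9. ] len 43 yaw 187.2
sb [ 431.  -115.7   11. ] mid [ 430.7 -115.7    9. ] len 46 yaw 155.1
sw [529.4 110.3  11. ] mid [529.1 109.4   9. ] len 44 yaw 159.1
bk [ 513.1 -129.5   11. ] mid [ 513.2 -129.7    9. ] len 43 yaw 180.9
red [ 657. -143.   14.] len 153.0 116.0 tilt 2.9 2.8 bayL [ 655. -105.   14.] bayR [ 659. -181.   14.]
blue [664. 144.  14.] len 153.0 114.0 tilt 10.7 10.4 bayL [657. 181.  14.] bayR [671. 107.  14.]
yel [469. 307.  14.] len 156.0 111.0 tilt -8.8 -7.6 bayL [475. 344.  14.] bayR [463. 270.  14.]
t [ 49.31 -38.8   12.13] w [-0.    -0.    -2.405] clk 1.15 gap 1.0
```

Request:
drive_tool(moves=[{"fingers":1,"tx":49.3,"ty":-38.8,"tz":8,"wz":-2.405},{"fingers":1,"tx":49.3,"ty":-38.8,"tz":8,"wz":-2.405},{"fingers":1,"tx":49.3,"ty":-38.8,"tz":8,"wz":-2.405},{"fingers":1,"tx":49.3,"ty":-38.8,"tz":8,"wz":-2.405},{"fingers":1,"tx":49.3,"ty":-38.8,"tz":8,"wz":-2.405},{"fingers":1,"tx":49.3,"ty":-38.8,"tz":8,"wz":-2.405},{"fingers":1,"tx":49.3,"ty":-38.8,"tz":8,"wz":-2.405},{"fingers":1,"tx":49.3,"ty":-38.8,"tz":8,"wz":-2.405}], newtons=40)

```text
invalid input
```

```bash
python3 -c "from h import *;go(519,10,130,157)"
```

```text
t [ 49.35 -38.89  10.13] w [-0.    -0.    -2.405] clk 1.15 gap 1.0
```

Request:
drive_tool(moves=[{"fingers":1,"tx":49.3,"ty":-38.8,"tz":8,"wx":0,"wy":0,"wz":-2.405},{"fingers":1,"tx":49.3,"ty":-38.8,"tz":8,"wx":0,"wy":0,"wz":-2.405},{"fingers":1,"tx":49.3,"ty":-38.8,"tz":8,"wx":0,"wy":0,"wz":-2.405},{"fingers":1,"tx":49.3,"ty":-38.8,"tz":8,"wx":0,"wy":0,"wz":-2.405},{"fingers":1,"tx":49.3,"ty":-38.8,"tz":8,"wx":0,"wy":0,"wz":-2.405},{"fingers":1,"tx":49.3,"ty":-38.8,"tz":8,"wx":0,"wy":0,"wz":-2.405},{"fingers":1,"tx":49.3,"ty":-38.8,"tz":8,"wx":0,"wy":0,"wz":-2.405},{"fingers":1,"tx":49.3,"ty":-38.8,"tz":8,"wx":0,"wy":0,"wz":-2.405}], newtons=40)

```text
clock: 1.82
tool_pos: [359.5, -239.2, 189.2]
ee_rot: [180.0, 0.0, 76.8]
wrist_force: [0.5, -0.8, -0.9]
finger_gap: 0.996
```

```bash
python3 -c "from h import *;go(519,10,130,157)"
```

```text
t [27.9   9.84  5.91] w [ 0.0e+00  1.0e-03 -1.4e+00] clk 1.82 gap 0.996
```

Request:
drive_tool(moves=[{"fingers":1,"tx":27.9,"ty":9.8,"tz":5.9,"wx":0,"wy":0,"wz":-1.4},{"fingers":1,"tx":27.9,"ty":9.8,"tz":5.9,"wx":0,"wy":0,"wz":-1.4},{"fingers":1,"tx":27.9,"ty":9.8,"tz":5.9,"wx":0,"wy":0,"wz":-1.4},{"fingers":1,"tx":27.9,"ty":9.8,"tz":5.9,"wx":0,"wy":0,"wz":-1.4},{"fingers":1,"tx":27.9,"ty":9.8,"tz":5.9,"wx":0,"wy":0,"wz":-1.4},{"fingers":1,"tx":27.9,"ty":9.8,"tz":5.9,"wx":0,"wy":0,"wz":-1.4},{"fingers":1,"tx":27.9,"ty":9.8,"tz":5.9,"wx":0,"wy":0,"wz":-1.4},{"fingers":1,"tx":27.9,"ty":9.8,"tz":5.9,"wx":0,"wy":0,"wz":-1.4}])

```text
clock: 2.48
tool_pos: [521.3, 11.7, 128.9]
ee_rot: [180.0, -0.1, 134.3]
wrist_force: [-2.0, 0.1, -0.2]
finger_gap: 0.998
```

```bash
python3 -c "from h import *;go(519,10,100,157)"
```

```text
t [ 0.03 -0.29  2.89] w [ 0.001 -0.001 -0.396] clk 2.48 gap 0.998
```

Request:
drive_tool(moves=[{"fingers":1,"tx":0,"ty":-0.2,"tz":2.9,"wx":0,"wy":0,"wz":-0.396},{"fingers":1,"tx":0,"ty":-0.2,"tz":2.9,"wx":0,"wy":0,"wz":-0.396},{"fingers":1,"tx":0,"ty":-0.2,"tz":2.9,"wx":0,"wy":0,"wz":-0.396},{"fingers":1,"tx":0,"ty":-0.2,"tz":2.9,"wx":0,"wy":0,"wz":-0.396},{"fingers":1,"tx":0,"ty":-0.2,"tz":2.9,"wx":0,"wy":0,"wz":-0.396},{"fingers":1,"tx":0,"ty":-0.2,"tz":2.9,"wx":0,"wy":0,"wz":-0.396},{"fingers":1,"tx":0,"ty":-0.2,"tz":2.9,"wx":0,"wy":0,"wz":-0.396},{"fingers":1,"tx":0,"ty":-0.2,"tz":2.9,"wx":0,"wy":0,"wz":-0.396}])

```text
clock: 3.15
tool_pos: [518.1, 5.9, 101.4]
ee_rot: [180.0, 0.0, 156.3]
wrist_force: [-0.6, 0.0, -0.1]
finger_gap: 1.0
```

```bash
cat >> h.py <<'E'
def wpix(s,st,p):
    M=np.array(s['tool_from_camera']);R=Ro.from_euler('xyz',st['ee_rot'],degrees=True)
    q=R.inv().apply(np.array(p)-st['tool_pos']);c=np.linalg.inv(M)@[*q,1]
    r=np.hypot(c[0],c[1]);th=np.arctan2(r,c[2])
    return s['cx']+s['fx']*th*c[0]/r,s['cy']+s['fy']*th*c[1]/r
def wlook(name,x,y,yaw,zt=9):
    # mark planned grasp centre (red) and the two lug-end grip points (green)
    st=arm.read_state();s=cams.snapshot('wrist');im=s['image'][:,:,::-1].copy()
    a=np.radians(yaw-90);d=np.array([np.cos(a),np.sin(a)])*23
    for p,c in (((x,y,zt),(0,0,255)),((x+d[0],y+d[1],zt),(0,255,0)),((x-d[0],y-d[1],zt),(0,255,0))):
        u,v=wpix(s,st,p);cv2.circle(im,(int(round(u)),int(round(v))),2,c,-1)
    cv2.imwrite(f'pics/{name}.png',im)
E
python3 -c "
from h import *
go(519,10,1,157)
wlook('w1',519,10,157)"
```

```text
t [ 0.09  0.41 10.04] w [ 0.     0.    -0.012] clk 3.15 gap 1.0
```

View pics/w1.png

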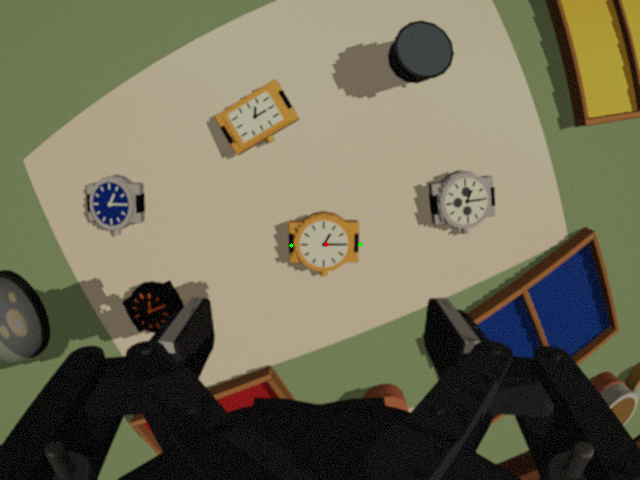

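The wrist view shows the planned grip points (291,245) and (360,245) on the gold round watch's lug ends, with its centre at (325,244). The calibration agrees.

Request:
drive_tool(moves=[{"fingers":1,"tx":0.1,"ty":0.4,"tz":3,"wx":0,"wy":0,"wz":0},{"fingers":1,"tx":0.1,"ty":0.4,"tz":6,"wx":0,"wy":0,"wz":0},{"fingers":0.8,"tx":0.1,"ty":0.4,"tz":8,"wx":0,"wy":0,"wz":0},{"fingers":0.7,"tx":0.1,"ty":0.4,"tz":9.3,"wx":0,"wy":0,"wz":0},{"fingers":0.6,"tx":0.1,"ty":0.4,"tz":9.8,"wx":0,"wy":0,"wz":0},{"fingers":0.5,"tx":0.1,"ty":0.4,"tz":10,"wx":0,"wy":0,"wz":0},{"fingers":0.5,"tx":0.1,"ty":0.4,"tz":10,"wx":0,"wy":0,"wz":0},{"fingers":0.5,"tx":0.1,"ty":0.4,"tz":10,"wx":0,"wy":0,"wz":0}], newtons=40)

```text
clock: 3.87
tool_pos: [519.3, 10.0, 2.0]
ee_rot: [180.0, 0.1, 156.4]
wrist_force: [0.4, 0.4, 0.3]
finger_gap: 0.749
```

Request:
drive_tool(moves=[{"fingers":0.2,"tx":0,"ty":0,"tz":0,"wx":0,"wy":0,"wz":0},{"fingers":0.1,"tx":0,"ty":0,"tz":0,"wx":0,"wy":0,"wz":0},{"fingers":0,"tx":0,"ty":0,"tz":0,"wx":0,"wy":0,"wz":0},{"fingers":-0.2,"tx":0,"ty":0,"tz":0,"wx":0,"wy":0,"wz":0},{"fingers":-0.4,"tx":0,"ty":0,"tz":0,"wx":0,"wy":0,"wz":0},{"fingers":-0.5,"tx":0,"ty":0,"tz":0,"wx":0,"wy":0,"wz":0},{"fingers":-0.5,"tx":0,"ty":0,"tz":0,"wx":0,"wy":0,"wz":0},{"fingers":-0.5,"tx":0,"ty":0,"tz":0,"wx":0,"wy":0,"wz":0}])

```text
clock: 4.53
tool_pos: [519.2, 9.9, 2.3]
ee_rot: [180.0, 0.1, 156.5]
wrist_force: [-1.5, -1.5, 7.7]
finger_gap: 0.52
```

```bash
python3 -c "
from h import *
go(519,10,1,157);print(arm.read_state()['tool_pos'],arm.read_state()['wrist_force'])"
```

```text
t [ 0.02 -0.    0.13] w [ 0.     0.002 -0.009] clk 4.53 gap 0.52
[519.21566557   9.93723986   2.26093138] [-1.46309097 -1.50540932  7.65433261]
```

```bash
python3 -c "
from h import *
go(659,-181,80,92.8)"
```

```text
t [-20.46 -11.92  -7.74] w [1.000e-03 1.000e-03 1.111e+00] clk 4.53 gap 0.52
```

Request:
drive_tool(moves=[{"fingers":-0.5,"tx":0,"ty":0,"tz":-1,"wx":0,"wy":0,"wz":0},{"fingers":-0.5,"tx":0,"ty":0,"tz":-3,"wx":0,"wy":0,"wz":0},{"fingers":-0.5,"tx":-1,"ty":-0.6,"tz":-6,"wx":0,"wy":0,"wz":0.1},{"fingers":-0.5,"tx":-4,"ty":-2.3,"tz":-7.7,"wx":0,"wy":0,"wz":0.2},{"fingers":-0.5,"tx":-7,"ty":-4.1,"tz":-7.7,"wx":0,"wy":0,"wz":0.32},{"fingers":-0.5,"tx":-10,"ty":-5.8,"tz":-7.7,"wx":0,"wy":0,"wz":0.44},{"fingers":-0.5,"tx":-13,"ty":-7.6,"tz":-7.7,"wx":0,"wy":0,"wz":0.56},{"fingers":-0.5,"tx":-15,"ty":-8.7,"tz":-7.7,"wx":0,"wy":0,"wz":0.68}])

```text
clock: 5.2
tool_pos: [623.1, -132.3, 79.2]
ee_rot: [179.9, 0.1, 117.1]
wrist_force: [-0.1, -0.0, -0.8]
finger_gap: 0.517
```

```bash
python3 -c "
from h import *
go(659,-181,60,92.8)"
```

```text
t [-5.97  0.98  1.93] w [0.001 0.001 0.424] clk 5.2 gap 0.517
```

Request:
drive_tool(moves=[{"fingers":-0.5,"tx":-2,"ty":0.3,"tz":0,"wx":0,"wy":0,"wz":0.1},{"fingers":-0.5,"tx":-4,"ty":0.6,"tz":1,"wx":0,"wy":0,"wz":0.2},{"fingers":-0.5,"tx":-5.5,"ty":0.9,"tz":1.9,"wx":0,"wy":0,"wz":0.3},{"fingers":-0.5,"tx":-6,"ty":1,"tz":1.9,"wx":0,"wy":0,"wz":0.42},{"fingers":-0.5,"tx":-6,"ty":1,"tz":1.9,"wx":0,"wy":0,"wz":0.42},{"fingers":-0.5,"tx":-6,"ty":1,"tz":1.9,"wx":0,"wy":0,"wz":0.42},{"fingers":-0.5,"tx":-6,"ty":1,"tz":1.9,"wx":0,"wy":0,"wz":0.42},{"fingers":-0.5,"tx":-6,"ty":1,"tz":1.9,"wx":0,"wy":0,"wz":0.42}])

```text
clock: 5.87
tool_pos: [657.9, -177.6, 59.9]
ee_rot: [180.0, 0.0, 93.6]
wrist_force: [0.2, 0.6, -1.5]
finger_gap: 0.521
```

```bash
python3 -c "
from h import *
go(659,-181,6.3,92.8)
st=arm.read_state();s=cams.snapshot('wrist');im=s['image'][:,:,::-1].copy()
a=np.radians(2.8);ex=np.array([np.cos(a),np.sin(a)]);ey=np.array([-ex[1],ex[0]])
for i in(-53,53):
  for j in(-35,35):
    p=np.array([659,-181])+i*ex+j*ey
    u,v=wpix(s,st,(*p,4));cv2.circle(im,(int(u),int(v)),3,(0,255,0),-1)
cv2.imwrite('pics/w2.png',im)"
```

```text
t [-0.35  0.08  5.36] w [0.001 0.    0.014] clk 5.87 gap 0.521
```

View pics/w2.png

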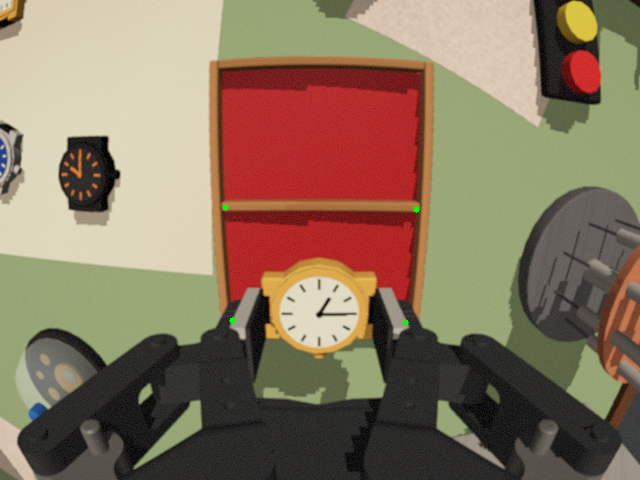

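The watch hangs level at (320,312). The projected bay corners fall on the divider at (225,207) and (416,209), so the bay position agrees.

Request:
drive_tool(moves=[{"fingers":-0.5,"tx":-0.3,"ty":0.1,"tz":2,"wx":0,"wy":0,"wz":0.014},{"fingers":-0.5,"tx":-0.3,"ty":0.1,"tz":3.5,"wx":0,"wy":0,"wz":0.014},{"fingers":-0.5,"tx":-0.3,"ty":0.1,"tz":4.4,"wx":0,"wy":0,"wz":0.014},{"fingers":-0.5,"tx":-0.3,"ty":0.1,"tz":4.9,"wx":0,"wy":0,"wz":0.014},{"fingers":-0.5,"tx":-0.3,"ty":0.1,"tz":5.15,"wx":0,"wy":0,"wz":0.014},{"fingers":-0.5,"tx":-0.3,"ty":0.1,"tz":5.3,"wx":0,"wy":0,"wz":0.014},{"fingers":-0.5,"tx":-0.3,"ty":0.1,"tz":5.35,"wx":0,"wy":0,"wz":0.014},{"fingers":-0.5,"tx":-0.3,"ty":0.1,"tz":5.35,"wx":0,"wy":0,"wz":0.014}])

```text
clock: 6.58
tool_pos: [659.5, -181.1, 6.4]
ee_rot: [180.0, 0.0, 92.7]
wrist_force: [-0.1, -0.6, -0.3]
finger_gap: 0.518
```

Request:
drive_tool(moves=[{"fingers":-0.5,"tx":0,"ty":0,"tz":0.05,"wx":0,"wy":0,"wz":0},{"fingers":-0.5,"tx":0,"ty":0,"tz":0.05,"wx":0,"wy":0,"wz":0},{"fingers":0.1,"tx":0,"ty":0,"tz":0.05,"wx":0,"wy":0,"wz":0},{"fingers":0.2,"tx":0,"ty":0,"tz":0.05,"wx":0,"wy":0,"wz":0},{"fingers":0.35,"tx":0,"ty":0,"tz":0.05,"wx":0,"wy":0,"wz":0},{"fingers":0.35,"tx":0,"ty":0,"tz":0.05,"wx":0,"wy":0,"wz":0},{"fingers":0.35,"tx":0,"ty":0,"tz":0.05,"wx":0,"wy":0,"wz":0},{"fingers":0.35,"tx":0,"ty":0,"tz":0.05,"wx":0,"wy":0,"wz":0}])

```text
clock: 7.25
tool_pos: [659.2, -181.1, 5.0]
ee_rot: [-180.0, -0.0, 92.6]
wrist_force: [-0.0, 0.0, 0.0]
finger_gap: 0.673
```

```bash
python3 -c "
from h import *
go(426,4,80,185)"
```

```text
t [ 19.57 -22.45  -7.49] w [-0.    -0.    -1.612] clk 7.25 gap 0.673
```

Request:
drive_tool(moves=[{"fingers":0.35,"tx":0,"ty":0,"tz":-2,"wx":0,"wy":0,"wz":0},{"fingers":0.35,"tx":0,"ty":0,"tz":-5,"wx":0,"wy":0,"wz":0},{"fingers":1,"tx":2,"ty":-2.3,"tz":-7.5,"wx":0,"wy":0,"wz":-0.1},{"fingers":1,"tx":4.5,"ty":-5.2,"tz":-7.5,"wx":0,"wy":0,"wz":-0.22},{"fingers":1,"tx":7,"ty":-8,"tz":-7.5,"wx":0,"wy":0,"wz":-0.34},{"fingers":1,"tx":9.5,"ty":-10.9,"tz":-7.5,"wx":0,"wy":0,"wz":-0.46},{"fingers":1,"tx":12,"ty":-13.8,"tz":-7.5,"wx":0,"wy":0,"wz":-0.58},{"fingers":1,"tx":14,"ty":-16,"tz":-7.5,"wx":0,"wy":0,"wz":-0.7}])

```text
clock: 7.92
tool_pos: [490.3, -47.1, 80.1]
ee_rot: [-180.0, -0.0, 133.1]
wrist_force: [0.9, 0.2, 0.6]
finger_gap: 1.001
```

```bash
python3 -c "
from h import *
go(426,4,80,185)"
```

```text
t [ 8.13 -1.2   0.02] w [ 0.    -0.001 -0.906] clk 7.92 gap 1.001
```

Request:
drive_tool(moves=[{"fingers":1,"tx":2.5,"ty":-0.3,"tz":0,"wx":0,"wy":0,"wz":-0.12},{"fingers":1,"tx":5,"ty":-0.7,"tz":0,"wx":0,"wy":0,"wz":-0.24},{"fingers":1,"tx":7.2,"ty":-1,"tz":0,"wx":0,"wy":0,"wz":-0.36},{"fingers":1,"tx":8,"ty":-1.2,"tz":0,"wx":0,"wy":0,"wz":-0.48},{"fingers":1,"tx":8,"ty":-1.2,"tz":0,"wx":0,"wy":0,"wz":-0.6},{"fingers":1,"tx":8,"ty":-1.2,"tz":0,"wx":0,"wy":0,"wz":-0.72},{"fingers":1,"tx":8,"ty":-1.2,"tz":0,"wx":0,"wy":0,"wz":-0.83},{"fingers":1,"tx":8,"ty":-1.2,"tz":0,"wx":0,"wy":0,"wz":-0.86}])

```text
clock: 8.58
tool_pos: [429.9, 2.1, 80.3]
ee_rot: [-180.0, 0.0, -177.6]
wrist_force: [0.0, 0.9, -0.6]
finger_gap: 1.002
```

```bash
python3 -c "
from h import *
wlook('w3',426,4,187)
go(426,4,2,186)"
```

```text
t [0.38 0.21 7.83] w [-0.     0.    -0.065] clk 8.63 gap 1.006
```

View pics/w3.png

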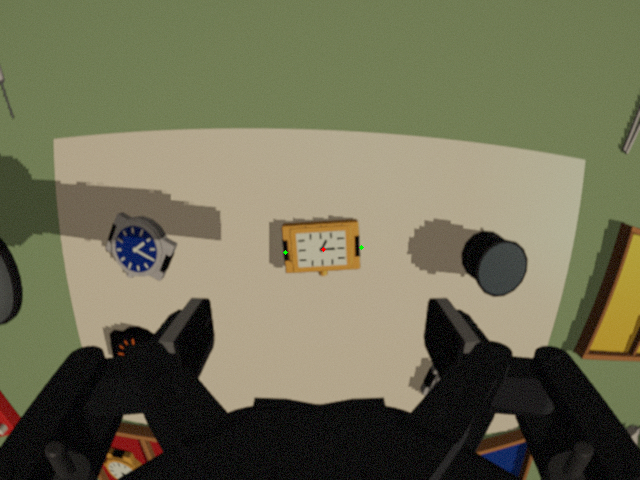

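Planned grip points (285,252) and (361,248) sit on the ends of the rectangular watch, centre (322,248). The loupe is well clear.

Request:
drive_tool(moves=[{"fingers":1,"tx":0.4,"ty":0.2,"tz":2,"wx":0,"wy":0,"wz":-0.05},{"fingers":1,"tx":0.4,"ty":0.2,"tz":4,"wx":0,"wy":0,"wz":-0.06},{"fingers":0.8,"tx":0.4,"ty":0.2,"tz":6,"wx":0,"wy":0,"wz":-0.06},{"fingers":0.7,"tx":0.4,"ty":0.2,"tz":7.2,"wx":0,"wy":0,"wz":-0.06},{"fingers":0.6,"tx":0.4,"ty":0.2,"tz":7.7,"wx":0,"wy":0,"wz":-0.06},{"fingers":0.5,"tx":0.4,"ty":0.2,"tz":7.8,"wx":0,"wy":0,"wz":-0.06},{"fingers":0.5,"tx":0.4,"ty":0.2,"tz":7.8,"wx":0,"wy":0,"wz":-0.06},{"fingers":0.4,"tx":0.4,"ty":0.2,"tz":7.8,"wx":0,"wy":0,"wz":-0.06}])

```text
clock: 9.3
tool_pos: [426.3, 3.7, 2.8]
ee_rot: [-180.0, 0.1, -174.6]
wrist_force: [-0.7, -0.8, -0.5]
finger_gap: 0.701
```

Request:
drive_tool(moves=[{"fingers":0.2,"tx":0,"ty":0,"tz":0,"wx":0,"wy":0,"wz":0},{"fingers":0.1,"tx":0,"ty":0,"tz":0,"wx":0,"wy":0,"wz":0},{"fingers":0,"tx":0,"ty":0,"tz":0,"wx":0,"wy":0,"wz":0},{"fingers":-0.2,"tx":0,"ty":0,"tz":0,"wx":0,"wy":0,"wz":0},{"fingers":-0.4,"tx":0,"ty":0,"tz":0,"wx":0,"wy":0,"wz":0},{"fingers":-0.5,"tx":0,"ty":0,"tz":0,"wx":0,"wy":0,"wz":0},{"fingers":-0.5,"tx":0,"ty":0,"tz":0,"wx":0,"wy":0,"wz":0},{"fingers":-0.5,"tx":0,"ty":0,"tz":0,"wx":0,"wy":0,"wz":0}])

```text
clock: 9.97
tool_pos: [426.2, 3.8, 3.1]
ee_rot: [-180.0, 0.1, -174.5]
wrist_force: [-3.0, 0.0, 9.2]
finger_gap: 0.522
```

```bash
python3 -c "
from h import *
go(655,-105,80,92.8)"
```

```text
t [-21.75 -13.01  -7.65] w [1.000e-03 2.000e-03 1.617e+00] clk 9.97 gap 0.522
```

Request:
drive_tool(moves=[{"fingers":-0.5,"tx":0,"ty":0,"tz":-1,"wx":0,"wy":0,"wz":0},{"fingers":-0.5,"tx":0,"ty":0,"tz":-3,"wx":0,"wy":0,"wz":0},{"fingers":-0.5,"tx":-1,"ty":-0.6,"tz":-6,"wx":0,"wy":0,"wz":0.1},{"fingers":-0.5,"tx":-3.5,"ty":-2.1,"tz":-7.7,"wx":0,"wy":0,"wz":0.22},{"fingers":-0.5,"tx":-6.5,"ty":-3.9,"tz":-7.7,"wx":0,"wy":0,"wz":0.34},{"fingers":-0.5,"tx":-9.5,"ty":-5.7,"tz":-7.7,"wx":0,"wy":0,"wz":0.46},{"fingers":-0.5,"tx":-12.5,"ty":-7.5,"tz":-7.7,"wx":0,"wy":0,"wz":0.58},{"fingers":-0.5,"tx":-15,"ty":-9,"tz":-7.7,"wx":0,"wy":0,"wz":0.7}])

```text
clock: 10.63
tool_pos: [585.7, -72.6, 79.6]
ee_rot: [180.0, 0.1, 145.0]
wrist_force: [0.3, -0.3, -0.4]
finger_gap: 0.519
```

```bash
python3 -c "
from h import *
go(655,-105,60,92.8)"
```

```text
t [-7.53  1.32  1.97] w [0.001 0.001 0.911] clk 10.63 gap 0.519
```

Request:
drive_tool(moves=[{"fingers":-0.5,"tx":-2,"ty":0.3,"tz":0,"wx":0,"wy":0,"wz":0.12},{"fingers":-0.5,"tx":-4,"ty":0.6,"tz":0.5,"wx":0,"wy":0,"wz":0.24},{"fingers":-0.5,"tx":-6,"ty":0.9,"tz":1.2,"wx":0,"wy":0,"wz":0.36},{"fingers":-0.5,"tx":-7.2,"ty":1.2,"tz":1.9,"wx":0,"wy":0,"wz":0.48},{"fingers":-0.5,"tx":-7.2,"ty":1.2,"tz":1.9,"wx":0,"wy":0,"wz":0.6},{"fingers":-0.5,"tx":-7.2,"ty":1.2,"tz":1.9,"wx":0,"wy":0,"wz":0.72},{"fingers":-0.5,"tx":-7.2,"ty":1.2,"tz":1.9,"wx":0,"wy":0,"wz":0.83},{"fingers":-0.5,"tx":-7.2,"ty":1.2,"tz":1.9,"wx":0,"wy":0,"wz":0.86}])

```text
clock: 11.3
tool_pos: [649.7, -102.6, 60.0]
ee_rot: [-180.0, -0.0, 95.7]
wrist_force: [-0.1, -0.2, -0.3]
finger_gap: 0.52
```

```bash
python3 -c "
from h import *
go(655,-105,7.2,92.8);print(arm.read_state()['dq'].round(1))"
```

```text
t [-0.3   0.51  5.28] w [-0.   -0.    0.05] clk 11.3 gap 0.52
[ 0.  -0.3 -0.1  0.1  0.1 13.6]
```

Request:
drive_tool(moves=[{"fingers":-0.5,"tx":-0.3,"ty":0.5,"tz":2,"wx":0,"wy":0,"wz":0.02},{"fingers":-0.5,"tx":-0.3,"ty":0.5,"tz":3.5,"wx":0,"wy":0,"wz":0.02},{"fingers":-0.5,"tx":-0.3,"ty":0.5,"tz":4.4,"wx":0,"wy":0,"wz":0.02},{"fingers":-0.5,"tx":-0.3,"ty":0.5,"tz":4.9,"wx":0,"wy":0,"wz":0.02},{"fingers":-0.5,"tx":-0.3,"ty":0.5,"tz":5.1,"wx":0,"wy":0,"wz":0.02},{"fingers":-0.5,"tx":-0.3,"ty":0.5,"tz":5.2,"wx":0,"wy":0,"wz":0.02},{"fingers":-0.5,"tx":-0.3,"ty":0.5,"tz":5.3,"wx":0,"wy":0,"wz":0.02},{"fingers":-0.5,"tx":-0.3,"ty":0.5,"tz":5.3,"wx":0,"wy":0,"wz":0.02}])

```text
clock: 11.97
tool_pos: [655.3, -105.1, 7.7]
ee_rot: [180.0, 0.0, 94.9]
wrist_force: [-0.1, 0.5, -1.2]
finger_gap: 0.517
```

Request:
drive_tool(moves=[{"fingers":-0.5,"tx":0,"ty":0,"tz":0.05,"wx":0,"wy":0,"wz":0},{"fingers":-0.5,"tx":0,"ty":0,"tz":0.05,"wx":0,"wy":0,"wz":0},{"fingers":0.1,"tx":0,"ty":0,"tz":0.05,"wx":0,"wy":0,"wz":0},{"fingers":0.2,"tx":0,"ty":0,"tz":0.05,"wx":0,"wy":0,"wz":0},{"fingers":0.35,"tx":0,"ty":0,"tz":0.05,"wx":0,"wy":0,"wz":0},{"fingers":0.35,"tx":0,"ty":0,"tz":0.05,"wx":0,"wy":0,"wz":0},{"fingers":0.35,"tx":0,"ty":0,"tz":0.05,"wx":0,"wy":0,"wz":0},{"fingers":0.35,"tx":0,"ty":0,"tz":0.05,"wx":0,"wy":0,"wz":0}])

```text
clock: 12.63
tool_pos: [655.0, -105.0, 6.6]
ee_rot: [-180.0, -0.0, 94.9]
wrist_force: [-0.6, 0.7, -0.3]
finger_gap: 0.675
```

```bash
python3 -c "
from h import *
go(431,-116,80,155)"
```

```text
t [  0.83 -22.41  -7.34] w [-0.    -0.    -1.048] clk 12.63 gap 0.675
```

Request:
drive_tool(moves=[{"fingers":0.35,"tx":0,"ty":0,"tz":-2,"wx":0,"wy":0,"wz":0},{"fingers":0.35,"tx":0,"ty":0,"tz":-5,"wx":0,"wy":0,"wz":0},{"fingers":1,"tx":0.1,"ty":-2.5,"tz":-7.3,"wx":0,"wy":0,"wz":-0.12},{"fingers":1,"tx":0.2,"ty":-6,"tz":-7.3,"wx":0,"wy":0,"wz":-0.24},{"fingers":1,"tx":0.4,"ty":-10,"tz":-7.3,"wx":0,"wy":0,"wz":-0.36},{"fingers":1,"tx":0.5,"ty":-14,"tz":-7.3,"wx":0,"wy":0,"wz":-0.48},{"fingers":1,"tx":0.6,"ty":-17,"tz":-7.3,"wx":0,"wy":0,"wz":-0.6},{"fingers":1,"tx":0.7,"ty":-19.5,"tz":-7.3,"wx":0,"wy":0,"wz":-0.72}])

```text
clock: 13.3
tool_pos: [457.6, -114.4, 79.7]
ee_rot: [-180.0, -0.0, 136.5]
wrist_force: [0.1, 0.3, 0.6]
finger_gap: 1.004
```

```bash
python3 -c "
from h import *
go(431,-116,80,155)"
```

```text
t [ 1.82 -1.94 -0.03] w [-0.    -0.    -0.323] clk 13.3 gap 1.004
```

Request:
drive_tool(moves=[{"fingers":1,"tx":1.4,"ty":-1.5,"tz":0,"wx":0,"wy":0,"wz":-0.12},{"fingers":1,"tx":1.6,"ty":-1.7,"tz":0,"wx":0,"wy":0,"wz":-0.24},{"fingers":1,"tx":1.6,"ty":-1.7,"tz":0,"wx":0,"wy":0,"wz":-0.28},{"fingers":1,"tx":1.6,"ty":-1.7,"tz":0,"wx":0,"wy":0,"wz":-0.28},{"fingers":1,"tx":1.6,"ty":-1.7,"tz":0,"wx":0,"wy":0,"wz":-0.28},{"fingers":1,"tx":1.6,"ty":-1.7,"tz":0,"wx":0,"wy":0,"wz":-0.28},{"fingers":1,"tx":1.6,"ty":-1.7,"tz":0,"wx":0,"wy":0,"wz":-0.28},{"fingers":1,"tx":1.6,"ty":-1.7,"tz":0,"wx":0,"wy":0,"wz":-0.28}])

```text
clock: 13.97
tool_pos: [436.9, -115.9, 79.5]
ee_rot: [-180.0, -0.0, 152.2]
wrist_force: [0.5, 0.8, -0.2]
finger_gap: 1.003
```

```bash
python3 -c "
from h import *
wlook('w4',431,-116,155)
go(431,-116,2,155)"
```

```text
t [ 0.51 -0.29  7.75] w [-0.    -0.    -0.049] clk 14.02 gap 1.001
```

View pics/w4.png

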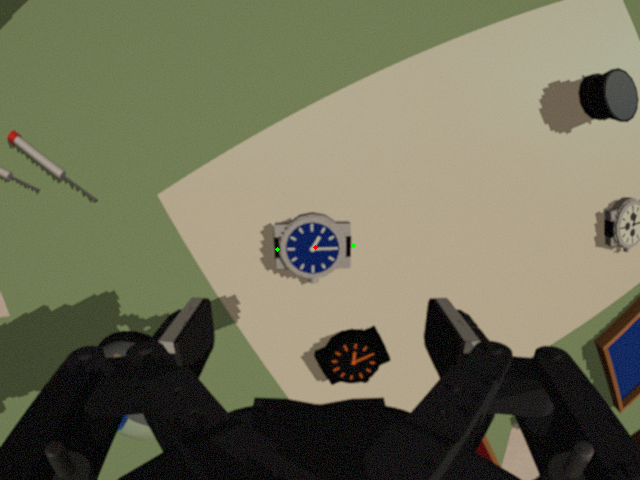

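Blue dial centred at (313,247), with the planned grip points (278,250) and (353,245) on its lug ends.

Request:
drive_tool(moves=[{"fingers":1,"tx":0.5,"ty":-0.2,"tz":2,"wx":0,"wy":0,"wz":-0.05},{"fingers":1,"tx":0.5,"ty":-0.2,"tz":4,"wx":0,"wy":0,"wz":-0.05},{"fingers":0.8,"tx":0.5,"ty":-0.2,"tz":6,"wx":0,"wy":0,"wz":-0.05},{"fingers":0.7,"tx":0.5,"ty":-0.2,"tz":7.1,"wx":0,"wy":0,"wz":-0.05},{"fingers":0.6,"tx":0.5,"ty":-0.2,"tz":7.6,"wx":0,"wy":0,"wz":-0.05},{"fingers":0.5,"tx":0.5,"ty":-0.2,"tz":7.7,"wx":0,"wy":0,"wz":-0.05},{"fingers":0.5,"tx":0.5,"ty":-0.2,"tz":7.7,"wx":0,"wy":0,"wz":-0.05},{"fingers":0.4,"tx":0.5,"ty":-0.2,"tz":7.7,"wx":0,"wy":0,"wz":-0.05}])

```text
clock: 14.68
tool_pos: [431.9, -115.6, 3.2]
ee_rot: [-180.0, 0.1, 155.1]
wrist_force: [0.5, -0.3, -0.8]
finger_gap: 0.702
```

Request:
drive_tool(moves=[{"fingers":0.2,"tx":0,"ty":0,"tz":0,"wx":0,"wy":0,"wz":0},{"fingers":0.1,"tx":0,"ty":0,"tz":0,"wx":0,"wy":0,"wz":0},{"fingers":0,"tx":0,"ty":0,"tz":0,"wx":0,"wy":0,"wz":0},{"fingers":-0.2,"tx":0,"ty":0,"tz":0,"wx":0,"wy":0,"wz":0},{"fingers":-0.4,"tx":0,"ty":0,"tz":0,"wx":0,"wy":0,"wz":0},{"fingers":-0.5,"tx":0,"ty":0,"tz":0,"wx":0,"wy":0,"wz":0},{"fingers":-0.5,"tx":0,"ty":0,"tz":0,"wx":0,"wy":0,"wz":0},{"fingers":-0.5,"tx":0,"ty":0,"tz":0,"wx":0,"wy":0,"wz":0}])

```text
clock: 15.35
tool_pos: [431.9, -115.7, 3.6]
ee_rot: [-180.0, 0.1, 155.1]
wrist_force: [-1.7, -0.0, 9.1]
finger_gap: 0.516
```

```bash
python3 -c "
from h import *
go(657,181,80,100.5)"
```

```text
t [-7.93 36.39 -7.64] w [0.001 0.002 0.953] clk 15.35 gap 0.516
```

Request:
drive_tool(moves=[{"fingers":-0.5,"tx":0,"ty":0,"tz":-1,"wx":0,"wy":0,"wz":0},{"fingers":-0.5,"tx":0,"ty":0,"tz":-3,"wx":0,"wy":0,"wz":0},{"fingers":-0.5,"tx":-0.3,"ty":1.5,"tz":-6,"wx":0,"wy":0,"wz":0.05},{"fingers":-0.5,"tx":-0.9,"ty":4,"tz":-7.7,"wx":0,"wy":0,"wz":0.1},{"fingers":-0.5,"tx":-1.7,"ty":7.5,"tz":-7.7,"wx":0,"wy":0,"wz":0.2},{"fingers":-0.5,"tx":-2.4,"ty":11,"tz":-7.7,"wx":0,"wy":0,"wz":0.3},{"fingers":-0.5,"tx":-3.3,"ty":15,"tz":-7.7,"wx":0,"wy":0,"wz":0.4},{"fingers":-0.5,"tx":-4.1,"ty":19,"tz":-7.7,"wx":0,"wy":0,"wz":0.5}])

```text
clock: 16.02
tool_pos: [549.6, 41.2, 80.2]
ee_rot: [180.0, 0.0, 126.1]
wrist_force: [1.5, -1.6, -1.2]
finger_gap: 0.516
```

```bash
python3 -c "
from h import *
go(657,181,60,100.5)"
```

```text
t [ 4.97 16.92  2.03] w [0.001 0.001 0.447] clk 16.02 gap 0.516
```

Request:
drive_tool(moves=[{"fingers":-0.5,"tx":1,"ty":4,"tz":0,"wx":0,"wy":0,"wz":0.1},{"fingers":-0.5,"tx":2.2,"ty":8,"tz":0,"wx":0,"wy":0,"wz":0.2},{"fingers":-0.5,"tx":3.3,"ty":11.5,"tz":0.5,"wx":0,"wy":0,"wz":0.3},{"fingers":-0.5,"tx":4.3,"ty":14.5,"tz":1.2,"wx":0,"wy":0,"wz":0.4},{"fingers":-0.5,"tx":4.7,"ty":16,"tz":1.9,"wx":0,"wy":0,"wz":0.41},{"fingers":-0.5,"tx":4.8,"ty":16.4,"tz":2,"wx":0,"wy":0,"wz":0.41},{"fingers":-0.5,"tx":4.8,"ty":16.4,"tz":2,"wx":0,"wy":0,"wz":0.41},{"fingers":-0.5,"tx":4.8,"ty":16.4,"tz":2,"wx":0,"wy":0,"wz":0.41}])

```text
clock: 16.68
tool_pos: [651.5, 175.2, 59.6]
ee_rot: [-180.0, 0.0, 103.0]
wrist_force: [-0.2, -0.7, -1.1]
finger_gap: 0.517
```

```bash
cat >> h.py <<'E'
def bay(name,x,y,tilt):
    st=arm.read_state();s=cams.snapshot('wrist');im=s['image'][:,:,::-1].copy()
    a=np.radians(tilt);ex=np.array([np.cos(a),np.sin(a)]);ey=np.array([-ex[1],ex[0]])
    for i in(-53,53):
      for j in(-35,35):
        p=np.array([x,y])+i*ex+j*ey
        u,v=wpix(s,st,(*p,4));cv2.circle(im,(int(u),int(v)),3,(0,255,0),-1)
    cv2.imwrite(f'pics/{name}.png',im)
E
python3 -c "
from h import *
bay('w5',657,181,10.5)
go(657,181,7.6,100.5)"
```

```text
t [0.48 0.67 5.24] w [-0.     0.     0.043] clk 16.73 gap 0.518
```

View pics/w5.png

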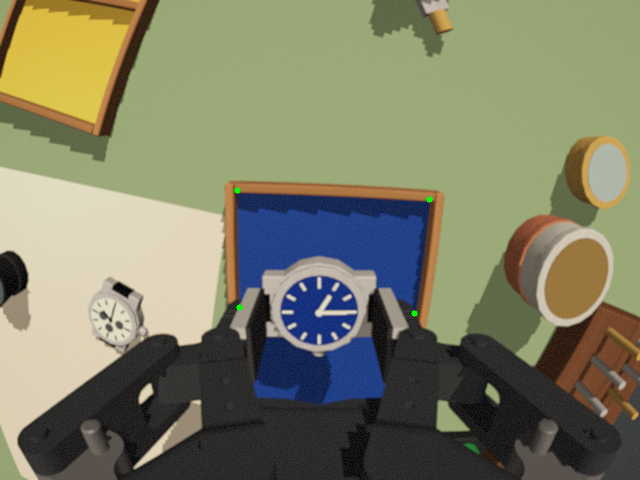

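Blue tray bay corners project onto its far inner corners, (237,190) and (429,199), to within 2 mm. The watch is level at (319,305).

Request:
drive_tool(moves=[{"fingers":-0.5,"tx":0.4,"ty":0.6,"tz":2,"wx":0,"wy":0,"wz":0.03},{"fingers":-0.5,"tx":0.4,"ty":0.6,"tz":3.5,"wx":0,"wy":0,"wz":0.03},{"fingers":-0.5,"tx":0.4,"ty":0.6,"tz":4.4,"wx":0,"wy":0,"wz":0.03},{"fingers":-0.5,"tx":0.4,"ty":0.6,"tz":4.9,"wx":0,"wy":0,"wz":0.03},{"fingers":-0.5,"tx":0.4,"ty":0.6,"tz":5.1,"wx":0,"wy":0,"wz":0.03},{"fingers":-0.5,"tx":0.4,"ty":0.6,"tz":5.2,"wx":0,"wy":0,"wz":0.03},{"fingers":-0.5,"tx":0.4,"ty":0.6,"tz":5.25,"wx":0,"wy":0,"wz":0.03},{"fingers":-0.5,"tx":0.4,"ty":0.6,"tz":5.25,"wx":0,"wy":0,"wz":0.03}])

```text
clock: 17.4
tool_pos: [657.4, 180.8, 7.9]
ee_rot: [179.9, 0.0, 101.2]
wrist_force: [0.1, 0.6, -1.3]
finger_gap: 0.516
```

Request:
drive_tool(moves=[{"fingers":-0.5,"tx":0,"ty":0,"tz":0.05,"wx":0,"wy":0,"wz":0},{"fingers":-0.5,"tx":0,"ty":0,"tz":0.05,"wx":0,"wy":0,"wz":0},{"fingers":0.1,"tx":0,"ty":0,"tz":0.05,"wx":0,"wy":0,"wz":0},{"fingers":0.2,"tx":0,"ty":0,"tz":0.05,"wx":0,"wy":0,"wz":0},{"fingers":0.35,"tx":0,"ty":0,"tz":0.05,"wx":0,"wy":0,"wz":0},{"fingers":0.35,"tx":0,"ty":0,"tz":0.05,"wx":0,"wy":0,"wz":0},{"fingers":0.35,"tx":0,"ty":0,"tz":0.05,"wx":0,"wy":0,"wz":0},{"fingers":0.35,"tx":0,"ty":0,"tz":0.05,"wx":0,"wy":0,"wz":0}])

```text
clock: 18.07
tool_pos: [657.0, 180.9, 6.5]
ee_rot: [-180.0, -0.0, 101.2]
wrist_force: [0.0, -0.3, -0.9]
finger_gap: 0.673
```

```bash
python3 -c "
from h import *
go(529,110,80,159)"
```

```text
t [ -4.46 -13.94  -7.35] w [-0.    -0.    -1.008] clk 18.07 gap 0.673
```

Request:
drive_tool(moves=[{"fingers":0.35,"tx":0,"ty":0,"tz":-2,"wx":0,"wy":0,"wz":0},{"fingers":0.35,"tx":0,"ty":0,"tz":-5,"wx":0,"wy":0,"wz":0},{"fingers":1,"tx":-0.5,"ty":-1.6,"tz":-7.3,"wx":0,"wy":0,"wz":-0.12},{"fingers":1,"tx":-1.5,"ty":-4.7,"tz":-7.3,"wx":0,"wy":0,"wz":-0.24},{"fingers":1,"tx":-2.6,"ty":-8,"tz":-7.3,"wx":0,"wy":0,"wz":-0.36},{"fingers":1,"tx":-3.6,"ty":-11.3,"tz":-7.3,"wx":0,"wy":0,"wz":-0.48},{"fingers":1,"tx":-4.3,"ty":-13.5,"tz":-7.3,"wx":0,"wy":0,"wz":-0.6},{"fingers":1,"tx":-4.5,"ty":-13.9,"tz":-7.3,"wx":0,"wy":0,"wz":-0.72}])

```text
clock: 18.73
tool_pos: [525.8, 108.5, 79.9]
ee_rot: [-179.9, -0.1, 142.8]
wrist_force: [0.5, 1.0, 0.1]
finger_gap: 1.004
```

```bash
python3 -c "
from h import *
go(529,110,80,159)"
```

```text
t [-0.17  0.31 -0.01] w [-0.001 -0.001 -0.283] clk 18.73 gap 1.004
```

Request:
drive_tool(moves=[{"fingers":1,"tx":0,"ty":0.1,"tz":0,"wx":0,"wy":0,"wz":-0.12},{"fingers":1,"tx":0,"ty":0.1,"tz":0,"wx":0,"wy":0,"wz":-0.24},{"fingers":1,"tx":0,"ty":0.1,"tz":0,"wx":0,"wy":0,"wz":-0.25},{"fingers":1,"tx":0,"ty":0.1,"tz":0,"wx":0,"wy":0,"wz":-0.25},{"fingers":1,"tx":0,"ty":0.1,"tz":0,"wx":0,"wy":0,"wz":-0.25},{"fingers":1,"tx":0,"ty":0.1,"tz":0,"wx":0,"wy":0,"wz":-0.25},{"fingers":1,"tx":0,"ty":0.1,"tz":0,"wx":0,"wy":0,"wz":-0.25},{"fingers":1,"tx":0,"ty":0.1,"tz":0,"wx":0,"wy":0,"wz":-0.25}])

```text
clock: 19.4
tool_pos: [530.1, 110.6, 79.5]
ee_rot: [-180.0, -0.0, 156.7]
wrist_force: [-0.7, -0.1, -1.3]
finger_gap: 0.995
```

```bash
python3 -c "
from h import *
wlook('w6',529,110,159)
go(529,110,2,159)"
```

```text
t [ 0.07 -0.09  7.75] w [-0.    -0.    -0.039] clk 19.45 gap 1.001
```

View pics/w6.png

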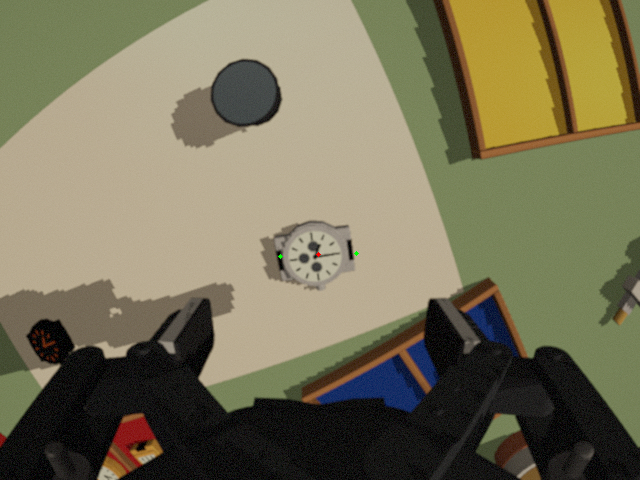

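The white-dial watch is at (315,254), turned about 4° more than I planned. I'll turn to yaw 163.

Request:
drive_tool(moves=[{"fingers":1,"tx":0,"ty":-0.2,"tz":2,"wx":0,"wy":0,"wz":-0.1},{"fingers":1,"tx":0,"ty":-0.2,"tz":4,"wx":0,"wy":0,"wz":-0.1},{"fingers":0.8,"tx":0,"ty":-0.2,"tz":6,"wx":0,"wy":0,"wz":-0.1},{"fingers":0.7,"tx":0,"ty":-0.2,"tz":7.1,"wx":0,"wy":0,"wz":-0.1},{"fingers":0.6,"tx":0,"ty":-0.2,"tz":7.6,"wx":0,"wy":0,"wz":-0.1},{"fingers":0.5,"tx":0,"ty":-0.2,"tz":7.7,"wx":0,"wy":0,"wz":-0.1},{"fingers":0.5,"tx":0,"ty":-0.2,"tz":7.7,"wx":0,"wy":0,"wz":-0.1},{"fingers":0.4,"tx":0,"ty":-0.2,"tz":7.7,"wx":0,"wy":0,"wz":-0.1}])

```text
clock: 20.12
tool_pos: [529.8, 108.7, 3.4]
ee_rot: [180.0, 0.1, 162.5]
wrist_force: [0.1, 0.4, 0.1]
finger_gap: 0.7
```

Request:
drive_tool(moves=[{"fingers":0.2,"tx":0,"ty":0,"tz":0,"wx":0,"wy":0,"wz":0},{"fingers":0.1,"tx":0,"ty":0,"tz":0,"wx":0,"wy":0,"wz":0},{"fingers":0,"tx":0,"ty":0,"tz":0,"wx":0,"wy":0,"wz":0},{"fingers":-0.2,"tx":0,"ty":0,"tz":0,"wx":0,"wy":0,"wz":0},{"fingers":-0.4,"tx":0,"ty":0,"tz":0,"wx":0,"wy":0,"wz":0},{"fingers":-0.5,"tx":0,"ty":0,"tz":0,"wx":0,"wy":0,"wz":0},{"fingers":-0.5,"tx":0,"ty":0,"tz":0,"wx":0,"wy":0,"wz":0},{"fingers":-0.5,"tx":0,"ty":0,"tz":0,"wx":0,"wy":0,"wz":0}])

```text
clock: 20.78
tool_pos: [529.7, 108.5, 3.8]
ee_rot: [180.0, 0.1, 162.5]
wrist_force: [-1.9, 0.3, 9.5]
finger_gap: 0.519
```

```bash
python3 -c "
from h import *
go(671,107,80,100.5)"
```

```text
t [-13.54   4.1   -7.6 ] w [1.000e-03 1.000e-03 1.083e+00] clk 20.78 gap 0.519
```

Request:
drive_tool(moves=[{"fingers":-0.5,"tx":0,"ty":0,"tz":-1,"wx":0,"wy":0,"wz":0},{"fingers":-0.5,"tx":0,"ty":0,"tz":-3,"wx":0,"wy":0,"wz":0},{"fingers":-0.5,"tx":-0.5,"ty":0.1,"tz":-6,"wx":0,"wy":0,"wz":0.1},{"fingers":-0.5,"tx":-2,"ty":0.6,"tz":-7.6,"wx":0,"wy":0,"wz":0.2},{"fingers":-0.5,"tx":-4.5,"ty":1.3,"tz":-7.6,"wx":0,"wy":0,"wz":0.3},{"fingers":-0.5,"tx":-7,"ty":2.1,"tz":-7.6,"wx":0,"wy":0,"wz":0.42},{"fingers":-0.5,"tx":-9.5,"ty":2.9,"tz":-7.6,"wx":0,"wy":0,"wz":0.54},{"fingers":-0.5,"tx":-11.5,"ty":3.5,"tz":-7.6,"wx":0,"wy":0,"wz":0.66}])

```text
clock: 21.45
tool_pos: [651.2, 107.6, 79.6]
ee_rot: [179.9, 0.0, 124.4]
wrist_force: [0.2, 0.3, -1.3]
finger_gap: 0.515
```

```bash
python3 -c "
from h import *
go(671,107,60,100.5)"
```

```text
t [-1.16  1.6   1.96] w [0.001 0.    0.417] clk 21.45 gap 0.515
```

Request:
drive_tool(moves=[{"fingers":-0.5,"tx":-0.5,"ty":0.8,"tz":0.3,"wx":0,"wy":0,"wz":0.12},{"fingers":-0.5,"tx":-0.9,"ty":1.4,"tz":1,"wx":0,"wy":0,"wz":0.24},{"fingers":-0.5,"tx":-0.9,"ty":1.4,"tz":1.7,"wx":0,"wy":0,"wz":0.35},{"fingers":-0.5,"tx":-0.9,"ty":1.4,"tz":1.9,"wx":0,"wy":0,"wz":0.38},{"fingers":-0.5,"tx":-0.9,"ty":1.4,"tz":1.9,"wx":0,"wy":0,"wz":0.38},{"fingers":-0.5,"tx":-0.9,"ty":1.4,"tz":1.9,"wx":0,"wy":0,"wz":0.38},{"fingers":-0.5,"tx":-0.9,"ty":1.4,"tz":1.9,"wx":0,"wy":0,"wz":0.38},{"fingers":-0.5,"tx":-0.9,"ty":1.4,"tz":1.9,"wx":0,"wy":0,"wz":0.38}])

```text
clock: 22.12
tool_pos: [666.3, 108.2, 60.3]
ee_rot: [180.0, 0.0, 103.0]
wrist_force: [0.1, 0.1, -0.5]
finger_gap: 0.516
```

```bash
python3 -c "
from h import *
go(671,107,7.8,100.5)"
```

```text
t [-0.22  0.43  5.25] w [0.001 0.    0.044] clk 22.12 gap 0.516
```

Request:
drive_tool(moves=[{"fingers":-0.5,"tx":-0.2,"ty":0.4,"tz":2,"wx":0,"wy":0,"wz":0.03},{"fingers":-0.5,"tx":-0.2,"ty":0.4,"tz":3.5,"wx":0,"wy":0,"wz":0.03},{"fingers":-0.5,"tx":-0.2,"ty":0.4,"tz":4.4,"wx":0,"wy":0,"wz":0.03},{"fingers":-0.5,"tx":-0.2,"ty":0.4,"tz":4.9,"wx":0,"wy":0,"wz":0.03},{"fingers":-0.5,"tx":-0.2,"ty":0.4,"tz":5.1,"wx":0,"wy":0,"wz":0.03},{"fingers":-0.5,"tx":-0.2,"ty":0.4,"tz":5.2,"wx":0,"wy":0,"wz":0.03},{"fingers":-0.5,"tx":-0.2,"ty":0.4,"tz":5.25,"wx":0,"wy":0,"wz":0.03},{"fingers":-0.5,"tx":-0.2,"ty":0.4,"tz":5.25,"wx":0,"wy":0,"wz":0.03}])

```text
clock: 22.78
tool_pos: [670.7, 107.1, 8.0]
ee_rot: [179.9, 0.0, 101.2]
wrist_force: [-0.9, 0.2, 0.8]
finger_gap: 0.515
```

Request:
drive_tool(moves=[{"fingers":-0.5,"tx":0,"ty":0,"tz":0.05,"wx":0,"wy":0,"wz":0},{"fingers":-0.5,"tx":0,"ty":0,"tz":0.05,"wx":0,"wy":0,"wz":0},{"fingers":0.1,"tx":0,"ty":0,"tz":0.05,"wx":0,"wy":0,"wz":0},{"fingers":0.2,"tx":0,"ty":0,"tz":0.05,"wx":0,"wy":0,"wz":0},{"fingers":0.35,"tx":0,"ty":0,"tz":0.05,"wx":0,"wy":0,"wz":0},{"fingers":0.35,"tx":0,"ty":0,"tz":0.05,"wx":0,"wy":0,"wz":0},{"fingers":0.35,"tx":0,"ty":0,"tz":0.05,"wx":0,"wy":0,"wz":0},{"fingers":0.35,"tx":0,"ty":0,"tz":0.05,"wx":0,"wy":0,"wz":0}])

```text
clock: 23.45
tool_pos: [670.5, 107.0, 6.5]
ee_rot: [180.0, -0.0, 101.2]
wrist_force: [-0.5, -0.0, 0.1]
finger_gap: 0.68
```

```bash
python3 -c "
from h import *
go(513,-129,80,180)"
```

```text
t [-20.08 -20.05  -7.35] w [ 0.    -0.    -1.375] clk 23.45 gap 0.68
```

Request:
drive_tool(moves=[{"fingers":0.35,"tx":0,"ty":0,"tz":-2,"wx":0,"wy":0,"wz":0},{"fingers":0.35,"tx":0,"ty":0,"tz":-5,"wx":0,"wy":0,"wz":0},{"fingers":1,"tx":-1.5,"ty":-1.5,"tz":-7.3,"wx":0,"wy":0,"wz":-0.12},{"fingers":1,"tx":-4,"ty":-4,"tz":-7.3,"wx":0,"wy":0,"wz":-0.24},{"fingers":1,"tx":-6.8,"ty":-6.8,"tz":-7.3,"wx":0,"wy":0,"wz":-0.36},{"fingers":1,"tx":-9.6,"ty":-9.6,"tz":-7.3,"wx":0,"wy":0,"wz":-0.48},{"fingers":1,"tx":-12.4,"ty":-12.4,"tz":-7.3,"wx":0,"wy":0,"wz":-0.6},{"fingers":1,"tx":-15,"ty":-15,"tz":-7.3,"wx":0,"wy":0,"wz":-0.72}])

```text
clock: 24.12
tool_pos: [551.2, -70.6, 79.7]
ee_rot: [-180.0, 0.0, 142.8]
wrist_force: [0.7, -0.4, 0.4]
finger_gap: 1.0
```

```bash
python3 -c "
from h import *
go(513,-129,80,180)"
```

```text
t [-0.49 -6.96 -0.03] w [-0.     0.    -0.649] clk 24.12 gap 1.0
```

Request:
drive_tool(moves=[{"fingers":1,"tx":-0.2,"ty":-2.5,"tz":0,"wx":0,"wy":0,"wz":-0.12},{"fingers":1,"tx":-0.4,"ty":-5,"tz":0,"wx":0,"wy":0,"wz":-0.24},{"fingers":1,"tx":-0.4,"ty":-6.5,"tz":0,"wx":0,"wy":0,"wz":-0.36},{"fingers":1,"tx":-0.4,"ty":-6.6,"tz":0,"wx":0,"wy":0,"wz":-0.48},{"fingers":1,"tx":-0.4,"ty":-6.6,"tz":0,"wx":0,"wy":0,"wz":-0.6},{"fingers":1,"tx":-0.4,"ty":-6.6,"tz":0,"wx":0,"wy":0,"wz":-0.62},{"fingers":1,"tx":-0.4,"ty":-6.6,"tz":0,"wx":0,"wy":0,"wz":-0.62},{"fingers":1,"tx":-0.4,"ty":-6.6,"tz":0,"wx":0,"wy":0,"wz":-0.62}])

```text
clock: 24.78
tool_pos: [515.6, -123.9, 79.6]
ee_rot: [-180.0, 0.0, 177.8]
wrist_force: [0.2, 0.8, -0.1]
finger_gap: 0.999
```

```bash
python3 -c "
from h import *
wlook('w7',513,-129,181)
go(513,-129,2,181)"
```

```text
t [ 0.25 -0.52  7.76] w [-0.     0.    -0.055] clk 24.83 gap 1.0
```

View pics/w7.png

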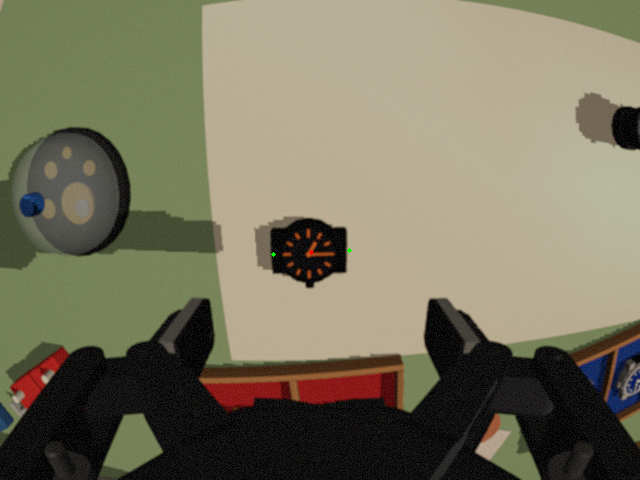

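The black watch is at (309,252), with its axis aligned with the jaws. The dome is clear on the left at (80,190).

Request:
drive_tool(moves=[{"fingers":1,"tx":0.2,"ty":-0.5,"tz":2,"wx":0,"wy":0,"wz":-0.01},{"fingers":1,"tx":0.2,"ty":-0.5,"tz":4,"wx":0,"wy":0,"wz":-0.01},{"fingers":0.8,"tx":0.2,"ty":-0.5,"tz":6,"wx":0,"wy":0,"wz":-0.01},{"fingers":0.7,"tx":0.2,"ty":-0.5,"tz":7.1,"wx":0,"wy":0,"wz":-0.01},{"fingers":0.6,"tx":0.2,"ty":-0.5,"tz":7.6,"wx":0,"wy":0,"wz":-0.01},{"fingers":0.5,"tx":0.2,"ty":-0.5,"tz":7.7,"wx":0,"wy":0,"wz":-0.01},{"fingers":0.5,"tx":0.2,"ty":-0.5,"tz":7.7,"wx":0,"wy":0,"wz":-0.01},{"fingers":0.4,"tx":0.2,"ty":-0.5,"tz":7.7,"wx":0,"wy":0,"wz":-0.01}])

```text
clock: 25.5
tool_pos: [513.9, -129.1, 3.4]
ee_rot: [-180.0, 0.1, 178.6]
wrist_force: [-0.9, -0.4, 0.1]
finger_gap: 0.703
```

Request:
drive_tool(moves=[{"fingers":0.2,"tx":0,"ty":0,"tz":0,"wx":0,"wy":0,"wz":0},{"fingers":0.1,"tx":0,"ty":0,"tz":0,"wx":0,"wy":0,"wz":0},{"fingers":0,"tx":0,"ty":0,"tz":0,"wx":0,"wy":0,"wz":0},{"fingers":-0.2,"tx":0,"ty":0,"tz":0,"wx":0,"wy":0,"wz":0},{"fingers":-0.4,"tx":0,"ty":0,"tz":0,"wx":0,"wy":0,"wz":0},{"fingers":-0.5,"tx":0,"ty":0,"tz":0,"wx":0,"wy":0,"wz":0},{"fingers":-0.5,"tx":0,"ty":0,"tz":0,"wx":0,"wy":0,"wz":0},{"fingers":-0.5,"tx":0,"ty":0,"tz":0,"wx":0,"wy":0,"wz":0}])

```text
clock: 26.17
tool_pos: [513.9, -129.3, 3.7]
ee_rot: [-179.9, 0.1, 178.6]
wrist_force: [-0.7, 0.4, 6.9]
finger_gap: 0.518
```

```bash
python3 -c "
from h import *
go(463,270,90,82)"
```

```text
t [ 6.07 39.78 -8.67] w [1.000e-03 2.000e-03 1.685e+00] clk 26.17 gap 0.518
```

Request:
drive_tool(moves=[{"fingers":-0.5,"tx":0,"ty":0,"tz":-1,"wx":0,"wy":0,"wz":0},{"fingers":-0.5,"tx":0,"ty":0,"tz":-3,"wx":0,"wy":0,"wz":0},{"fingers":-0.5,"tx":0.1,"ty":1,"tz":-6,"wx":0,"wy":0,"wz":0.1},{"fingers":-0.5,"tx":0.4,"ty":3,"tz":-8.6,"wx":0,"wy":0,"wz":0.22},{"fingers":-0.5,"tx":1,"ty":6.5,"tz":-8.6,"wx":0,"wy":0,"wz":0.34},{"fingers":-0.5,"tx":1.5,"ty":10,"tz":-8.6,"wx":0,"wy":0,"wz":0.46},{"fingers":-0.5,"tx":2.1,"ty":13.5,"tz":-8.6,"wx":0,"wy":0,"wz":0.58},{"fingers":-0.5,"tx":2.6,"ty":17,"tz":-8.6,"wx":0,"wy":0,"wz":0.7}])

```text
clock: 26.83
tool_pos: [491.4, 40.3, 89.7]
ee_rot: [180.0, 0.0, 138.6]
wrist_force: [1.0, 1.1, -0.9]
finger_gap: 0.513
```

```bash
python3 -c "
from h import *
go(463,270,90,82)"
```

```text
t [17.31 15.36 -0.03] w [0.001 0.    0.989] clk 26.83 gap 0.513
```

Request:
drive_tool(moves=[{"fingers":-0.5,"tx":2.4,"ty":2.1,"tz":0,"wx":0,"wy":0,"wz":0.12},{"fingers":-0.5,"tx":5,"ty":4.4,"tz":0,"wx":0,"wy":0,"wz":0.24},{"fingers":-0.5,"tx":7.6,"ty":6.7,"tz":0,"wx":0,"wy":0,"wz":0.36},{"fingers":-0.5,"tx":10.2,"ty":9,"tz":0,"wx":0,"wy":0,"wz":0.48},{"fingers":-0.5,"tx":12.8,"ty":11.3,"tz":0,"wx":0,"wy":0,"wz":0.6},{"fingers":-0.5,"tx":15,"ty":13.3,"tz":0.5,"wx":0,"wy":0,"wz":0.72},{"fingers":-0.5,"tx":16.3,"ty":14.5,"tz":1,"wx":0,"wy":0,"wz":0.84},{"fingers":-0.5,"tx":16.8,"ty":15,"tz":1,"wx":0,"wy":0,"wz":0.95}])

```text
clock: 27.5
tool_pos: [462.5, 264.9, 78.6]
ee_rot: [-180.0, -0.0, 84.4]
wrist_force: [-0.2, -0.2, -0.9]
finger_gap: 0.52
```

```bash
python3 -c "
from h import *
go(463,270,60,82)"
```

```text
t [0.51 0.01 1.86] w [-0.001 -0.     0.043] clk 27.5 gap 0.52
```

Request:
drive_tool(moves=[{"fingers":-0.5,"tx":0.3,"ty":0,"tz":1,"wx":0,"wy":0,"wz":0},{"fingers":-0.5,"tx":0.3,"ty":0,"tz":1.8,"wx":0,"wy":0,"wz":0},{"fingers":-0.5,"tx":0.3,"ty":0,"tz":1.8,"wx":0,"wy":0,"wz":0},{"fingers":-0.5,"tx":0.3,"ty":0,"tz":1.8,"wx":0,"wy":0,"wz":0},{"fingers":-0.5,"tx":0.3,"ty":0,"tz":1.8,"wx":0,"wy":0,"wz":0},{"fingers":-0.5,"tx":0.3,"ty":0,"tz":1.8,"wx":0,"wy":0,"wz":0},{"fingers":-0.5,"tx":0.3,"ty":0,"tz":1.8,"wx":0,"wy":0,"wz":0},{"fingers":-0.5,"tx":0.3,"ty":0,"tz":1.8,"wx":0,"wy":0,"wz":0}])

```text
clock: 28.17
tool_pos: [464.1, 265.0, 60.9]
ee_rot: [180.0, -0.0, 84.6]
wrist_force: [-0.1, -0.4, -0.8]
finger_gap: 0.515
```

```bash
python3 -c "
from h import *
bay('w8',463,270,-8.2)
go(463,270,7.7,82)"
```

```text
t [ 0.48 -0.15  5.31] w [ 0.    -0.     0.046] clk 28.22 gap 0.519
```

View pics/w8.png

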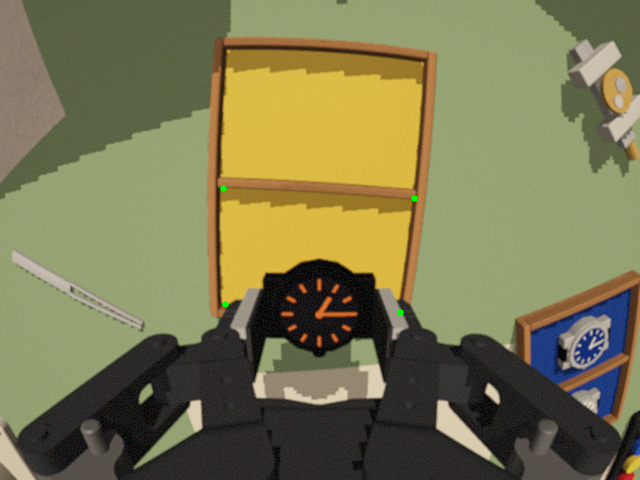

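The yellow bay corners match the divider ends at (223,188) and (415,198). The watch is level. Lowering it.

Request:
drive_tool(moves=[{"fingers":-0.5,"tx":0.5,"ty":-0.1,"tz":2,"wx":0,"wy":0,"wz":0.04},{"fingers":-0.5,"tx":0.5,"ty":-0.1,"tz":3.5,"wx":0,"wy":0,"wz":0.04},{"fingers":-0.5,"tx":0.5,"ty":-0.1,"tz":4.4,"wx":0,"wy":0,"wz":0.04},{"fingers":-0.5,"tx":0.5,"ty":-0.1,"tz":4.9,"wx":0,"wy":0,"wz":0.04},{"fingers":-0.5,"tx":0.5,"ty":-0.1,"tz":5.1,"wx":0,"wy":0,"wz":0.04},{"fingers":-0.5,"tx":0.5,"ty":-0.1,"tz":5.2,"wx":0,"wy":0,"wz":0.04},{"fingers":-0.5,"tx":0.5,"ty":-0.1,"tz":5.3,"wx":0,"wy":0,"wz":0.04},{"fingers":-0.5,"tx":0.5,"ty":-0.1,"tz":5.3,"wx":0,"wy":0,"wz":0.04}])

```text
clock: 28.88
tool_pos: [463.6, 270.4, 8.1]
ee_rot: [180.0, -0.0, 82.3]
wrist_force: [-0.4, -0.1, -0.8]
finger_gap: 0.515
```

Request:
drive_tool(moves=[{"fingers":-0.5,"tx":0,"ty":0,"tz":0.05,"wx":0,"wy":0,"wz":0},{"fingers":-0.5,"tx":0,"ty":0,"tz":0.05,"wx":0,"wy":0,"wz":0},{"fingers":0.1,"tx":0,"ty":0,"tz":0.05,"wx":0,"wy":0,"wz":0},{"fingers":0.2,"tx":0,"ty":0,"tz":0.05,"wx":0,"wy":0,"wz":0},{"fingers":0.35,"tx":0,"ty":0,"tz":0.05,"wx":0,"wy":0,"wz":0},{"fingers":0.35,"tx":0,"ty":0,"tz":0.05,"wx":0,"wy":0,"wz":0},{"fingers":0.35,"tx":0,"ty":0,"tz":0.05,"wx":0,"wy":0,"wz":0},{"fingers":0.35,"tx":0,"ty":0,"tz":0.05,"wx":0,"wy":0,"wz":0}])

```text
clock: 29.55
tool_pos: [463.3, 270.3, 7.1]
ee_rot: [180.0, 0.0, 82.3]
wrist_force: [-0.4, 0.1, -0.4]
finger_gap: 0.674
```

Request:
drive_tool(moves=[{"fingers":0.35,"tx":0,"ty":0,"tz":-2,"wx":0,"wy":0,"wz":0},{"fingers":0.35,"tx":0,"ty":0,"tz":-5,"wx":0,"wy":0,"wz":0},{"fingers":0.35,"tx":0,"ty":0,"tz":-8,"wx":0,"wy":0,"wz":0},{"fingers":0.35,"tx":-2,"ty":0,"tz":-12,"wx":0,"wy":0,"wz":0},{"fingers":0.35,"tx":-5,"ty":0,"tz":-14,"wx":0,"wy":0,"wz":0},{"fingers":0.35,"tx":-9,"ty":0,"tz":-15,"wx":0,"wy":0,"wz":0},{"fingers":0.35,"tx":-13,"ty":0,"tz":-15,"wx":0,"wy":0,"wz":0},{"fingers":0.35,"tx":-16,"ty":0,"tz":-15,"wx":0,"wy":0,"wz":0}])

```text
clock: 30.22
tool_pos: [441.6, 109.9, 158.1]
ee_rot: [179.9, 0.0, 82.4]
wrist_force: [0.4, -0.0, -0.6]
finger_gap: 0.677
```

Run:
```python
from h import *
print(arm.read_state()['tool_pos'],arm.read_state()['dq'].round(1))
s=cams.snapshot('top');im=s['image'][:,:,::-1]
cv2.imwrite('pics/f1.png',cv2.resize(im[110:330,100:560],None,fx=1.7,fy=1.7,interpolation=2))
for t in T[:7]:
    for r in cams.search_frame('top',t)[:1]:
        b=r['box'];print(t,round(r['confidence'],2),np.round(ray(s,b[0],b[1],{'d':28,'l':15}.get(t[0],10))))
```

```text
[441.60187926 109.85922436 158.0581692 ] [-43.9 -12.4 -16.8  -3.6   0.2 -42.5]
gold_round_center 0.95 [ 660. -181.   10.]
gold_rect_center 0.68 [ 655. -103.   10.]
steel_blue_center 0.82 [660. 181.  10.]
steel_white_center 0.64 [670. 107.  10.]
dome_center 0.58 [ 468. -280.   28.]
```

View pics/f1.png

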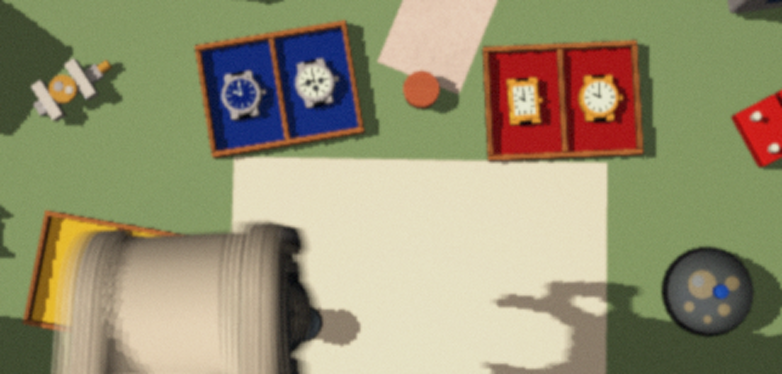

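Gold and steel watches are well placed in their bays, and the dome is unmoved. The arm still hides the yellow tray and the loupe, so I'll move it clear.

Request:
drive_tool(moves=[{"fingers":0.35,"tx":-4,"ty":0,"tz":-1,"wx":0,"wy":0,"wz":0},{"fingers":0.35,"tx":-8,"ty":0,"tz":-2,"wx":0,"wy":0,"wz":0},{"fingers":0.35,"tx":-12,"ty":0,"tz":-3,"wx":0,"wy":0,"wz":0},{"fingers":0.35,"tx":-16,"ty":0,"tz":-4,"wx":0,"wy":0,"wz":0},{"fingers":0.35,"tx":-20,"ty":0,"tz":-4,"wx":0,"wy":0,"wz":0},{"fingers":0.35,"tx":-23,"ty":0,"tz":-4,"wx":0,"wy":0,"wz":0},{"fingers":0.35,"tx":-25,"ty":0,"tz":-4,"wx":0,"wy":0,"wz":0},{"fingers":0.35,"tx":-25,"ty":0,"tz":-4,"wx":0,"wy":0,"wz":0}])

```text
clock: 31.28
tool_pos: [409.0, -138.5, 196.9]
ee_rot: [-180.0, 0.0, 82.2]
wrist_force: [0.7, 0.1, 0.6]
finger_gap: 0.68
```

Run:
```python
from h import *
s=cams.snapshot('top');im=s['image'][:,:,::-1]
cv2.imwrite('pics/f2.png',cv2.resize(im[110:330,100:560],None,fx=1.7,fy=1.7,interpolation=2))
for t in T[:7]:
    for r in cams.search_frame('top',t)[:1]:
        b=r['box'];print(t,round(r['confidence'],2),np.round(ray(s,b[0],b[1],{'d':28,'l':15}.get(t[0],10))))
print(arm.read_state()['tool_pos'],arm.read_state()['dq'].round(1))
```

```text
gold_round_center 0.61 [ 662. -179.   10.]
gold_rect_center 0.86 [ 657. -104.   10.]
steel_blue_center 0.73 [657. 180.  10.]
steel_white_center 0.68 [669. 105.  10.]
black_round_center 0.9 [463. 274.  10.]
dome_center 0.88 [ 485. -284.   28.]
loupe_center 0.7 [426. 116.  15.]
[ 408.91506479 -135.04850791  197.12543976] [-0.4  0.   0.2 -0.  -0.2 -0.2]
```

View pics/f2.png

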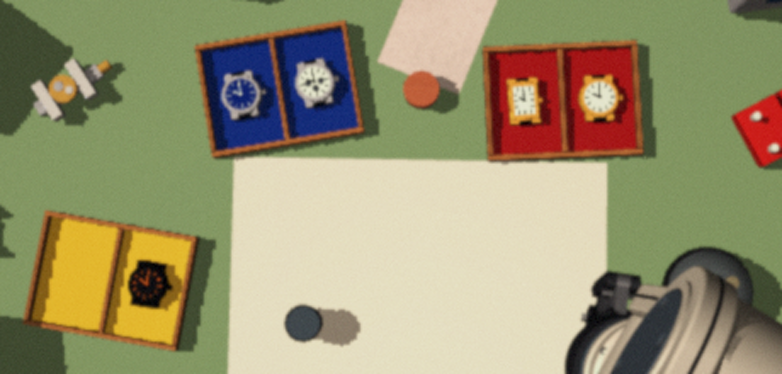

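All five watches lie flat, dial up, each in its own bay of the right tray. The loupe has not moved from (303,323). The arm is clear of everything, so I'll hand in.

```bash
python3 -c "
from station import arm
print(arm.finish_job())"
```

```text
the job is handed in; nothing more can be done
None
```

All five watches are sorted and the job is handed in, at about 31 s on the clock. I did gold first, then steel, then black, gripping each by its ends, lowering it to the felt before opening the fingers.

- **Placing:** the last top picture shows each watch flat, dial up, in its own bay. Gold round and gold rectangular are in the red tray, both steel ones in the blue tray, and the black one in the yellow tray. The detector put each within about 4 mm of its bay centre.
- **Forces:** wrist force at the end of each move stayed below 10 N. Those readings don't show peaks during a move.
- **Loupe and dish:** the loupe was found within 2 mm of where it started. In the last picture the arm partly hides the dish, and its detection there (485, -284) is about 15 mm off. The picture just before, with the dish in full view, put it within 2 mm of its start, so I take the later figure as an effect of the arm being in the way. The arm was about 197 mm up at that point and showed no contact force, but I took no further picture after that.

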